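# Fit the spare lamp into the empty lamp box

## Task

Two plywood lamp boxes stand on the table and only one of them already has its lamp. Take the spare lamp from the table by its cap and set it gently, upright on its glass face, on the floor of the box that has no lamp, then let go. Leave the lamp that is already fitted where it is.

Things in the scene. Friction and masses are not known exactly. Their poses are not given: they have to be found in the camera images.
- box_left: The box on the robot's left (+y): open-topped plywood lamp box with black sides, fixed to the table: 112 x 112 mm, 45 high, walls and floor 8 mm thick (96 x 96 inside), white window in the floor. Origin: centre of its underside; x, y along its sides, z up. Either box may be the empty one.
- box_right: The box on the robot's right (-y), a twin of the other: open-topped plywood lamp box with black sides, fixed to the table: 112 x 112 mm, 45 high, walls and floor 8 mm thick (96 x 96 inside), white window in the floor. Origin: centre of its underside; x, y along its sides, z up. Either box may be the empty one.
- fitted_lamp: The lamp already standing loose in one of the boxes, its underside 8 mm above the table. Same make as the spare: Reflector lamp, face down on its glass: rim 64 mm across and 12 high, cone narrowing to 34 mm at 48 mm, then an upright cap 28 mm across from 50 to 84 mm height (grip it there). 0.08 to 0.17 kg. Origin: centre of its underside; z up its axis.
- spare_lamp: The spare, standing on the table between the boxes, in a row with a tape measure (36 mm high) and a jar (75 mm high), 90 mm or more between centres, in any order. Reflector lamp, face down on its glass: rim 64 mm across and 12 high, cone narrowing to 34 mm at 48 mm, then an upright cap 28 mm across from 50 to 84 mm height (grip it there). 0.08 to 0.17 kg. Origin: centre of its underside; z up its axis.
There are look-alikes about, which are no part of the job. What is shaped like the spare_lamp but yellow is not meant.

How it is judged:
By the outcome, as a careful person would: the job done as asked, in the order asked, and still so for the second after the job is handed in, with the robot touching nothing.
It also fails if it takes over 38 s, if anything falls off the work surface, if the arm or the gripper's body presses on something with over 40 N, if the wrist force passes 120 N, or if a joint passes its speed limit or range.

## Robot

A 7-joint arm with a two-finger parallel gripper is mounted at the origin on the work surface. World frame = base frame: x ahead of the robot, y to its left, z up, the work surface at z = 0. Lengths are in m, angles in rad, forces in N, time in s.
With the tool pointing down it reaches from about 0.4 to 0.85 m from the base axis. Payload 10.4 kg.
Tool frame: the origin (TCP) lies midway between the tips of the shut fingers; the grasp point (between the pads) lies 19 mm behind it (r.grasp_offset is the distance from the TCP to the grasp point, in m); x points along the fingers, y is the direction in which the jaws open and shut, and the axes are right-handed (so a half turn about x gives the same grasp; the last joint's range is limited). The gripper opens to 87 mm and grips with 3 to 60 N. Pads are 19 mm wide; open, the fingers measure 117 mm over their backs; the gripper's body (75 mm by 190 mm) begins 51 mm behind the grasp point.
Start: joints at [1.08, 0.332, -0.065, 1.46, 0.022, 1.35, -0.088], TCP at [0.282, -0.558, 0.223] pointing down, gripper open.
Joint ranges: [-2.6, 2.6], [-0.5, 2.12], [-1.47, 1.34], [0.16, 2.42], [-1.27, 4.41], [0.06, 2.06], [-2.6, 2.6]. Speed limits (rad/s): [2.22, 2.22, 2.79, 2.79, 3.14, 3.14, 3.14].

## Interface

Orientations are given as a unit quaternion [x, y, z, w].
In Python, from bench import r, vision, close_job gives the robot as it stands. The module is installed in compiled form; this text tells all that it offers.
- The arm moves only by the shell command python3 -m pendant 'ROWS' [OPENING] [FORCE]. ROWS is text: rows parted by semicolons, each of 6 numbers parted by spaces: the shift along the tool's x, y, z in units of 0.25 m (1.0 is 0.25 m), then the turn, a rotation vector about the tool's x, y, z in units of 1.5 rad (1.0 is 1.5 rad). A call has 1 to 8 rows; each row is the pose to reach, as a shift and turn from the pose commanded when the call began, along the tool's axes at that moment; what a row does not reach only later rows make up. A row lasts 1/10 s, in which the tool goes at most 50 mm and 8.59 degrees, less where a joint would pass 70% of its speed; a pose out of reach is approached as far as the arm can. A call with a number of a shift or a turn outside -1 to 1 is refused whole. A call with a gripper value outside its range is refused whole. OPENING is the gripper command: -1 is shut, 1 is fully open, values between are in proportion, set as the call begins (- or left out, the last holds). The fingers move at their own pace and stop on an object; FORCE is the grip in N (left out, the last holds). Time passes only in rows, so rows that repeat a pose let the fingers close. It gives the time, the measured TCP pose, the force and the opening at its end, in the units of the state.
- r.read_state(): the state, without advancing time (a new reading comes with each control period).
- vision.camera(name): name is "scene" or "top" or "wrist"; returns (picture, depth): 400x640x3 uint8, blue, green, red; 400x640 float32, m along the optical axis (not along the pixel's ray), 0 where there is no reading.
- vision.get_calibration(name): a dict with "camera_matrix" (3x3 intrinsics, pixels), "rvec" (rotation vector, rad) and "tvec" (3), from world to camera coordinates, as OpenCV has them. Camera axes: x right, y down, z forward; pixel columns grow to the right and rows downward; lengths in m; the calibration is good to about 2 mm. A picture is of the moment at which its call begins: read the wrist's pose just before it. get_calibration takes no time and is no camera call; for the wrist camera it gives the pose at the moment of the call.
- close_job(): hands the job in, once; it reports no verdict.
The state is a dict: "time": time; "joint_positions": joint angles; "joint_vel": joint speeds; "joint_torque": joint torques, N m; "ee_pos": TCP position; "eef_rot": TCP orientation; "ft_force": force on the tool from outside, world axes, zero at the start; "torque": the same for the moment, N m; "width": finger opening in m.
Only numpy, scipy, OpenCV 4.12 (cv2) and the standard library are available. Lean on these libraries where they do the work, as an engineer would, in place of code of your own. Each camera call takes 0.05 s, during which the arm holds its last target. There are 200 camera calls.

## Working session

There is one attempt and no reset: what is moved stays moved. The work goes in short steps, Python scripts to look and compute and a shell command to move; the robot and the scene stay as the last step left them, time stands still between calls to the robot, and variables do not carry over. Pictures are saved under pics/ and viewed, about 8 in all and at most 12, crops included, and the job is handed in when it is done.

```bash
mkdir -p pics; cat > h.py <<'E'
import numpy as np, cv2
from bench import r, vision
from scipy.spatial.transform import Rotation as R
def snap(n,f):
    c=vision.get_calibration(n); p,d=vision.camera(n); cv2.imwrite(f'pics/{f}.png',p)
    np.savez(f'{f}.npz',p=p,d=d,K=c['camera_matrix'],rv=np.ravel(c['rvec']),t=np.ravel(c['tvec'])); return p,d
def cloud(f):
    z=np.load(f+'.npz'); d=z['d']; K=z['K']; v,u=np.indices(d.shape)
    P=np.stack([(u-K[0,2])/K[0,0]*d,(v-K[1,2])/K[1,1]*d,d],-1)
    W=(P-z['t'])@R.from_rotvec(z['rv']).as_matrix(); W[d==0]=np.nan; return W,z['p']
def rel(p):  # world target TCP -> shift units from measured pose
    s=r.read_state(); return R.from_quat(s['eef_rot']).inv().apply(np.array(p)-s['ee_pos'])/0.25
E
python3 - <<'E'
from h import *
snap('top','top1');snap('scene','sc1')
s=r.read_state();print(s); print(R.from_quat(s['eef_rot']).as_matrix().round(3))
E
```

```text
{'time': 0.1, 'joint_positions': array([ 1.08040743,  0.33281679, -0.06468092,  1.46085777,  0.02159479,
        1.34993558, -0.0884625 ]), 'joint_vel': array([-0.00171081,  0.00022543, -0.00164781, -0.00269755,  0.00148214,
        0.00133211, -0.00021627]), 'joint_torque': array([ 1.56372316e-03, -6.24546647e+01,  2.45208980e-02, -3.90721965e+01,
       -6.14408660e-02,  3.65827815e-02,  1.24208741e-04]), 'ee_pos': array([ 0.28164576, -0.55753958,  0.22182819]), 'eef_rot': array([-0.68772018, -0.16434657,  0.68797954, -0.16344818]), 'ft_force': array([-0.3334037 , -0.01728126, -0.26512328]), 'torque': array([-0.02493511, -0.0644496 ,  0.01316019]), 'width': 0.08705083323736097}
[[-0.001  0.451 -0.893]
 [ 0.001 -0.893 -0.451]
 [-1.    -0.001  0.   ]]
```

View pics/top1.png

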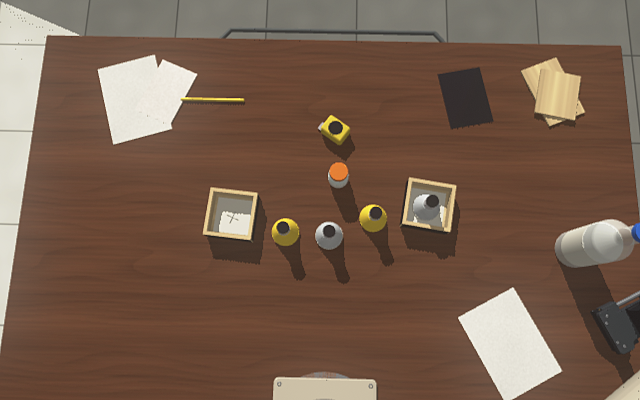

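View pics/sc1.png

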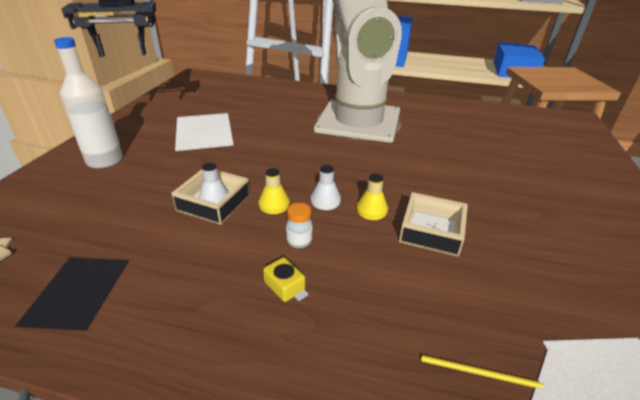

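The top view shows three lamp-shaped candidates: silver (329,234), yellow (286,231) and yellow (373,217). The silver one, in a row with the jar (339,174) and tape (335,128), is the spare. The right box (430,205) holds a lamp and the left box (231,214) looks empty. I'll measure these and confirm in a crop.

```bash
python3 - <<'E'
from h import *
W,p=cloud('top1')
cv2.imwrite('pics/crop1.png',cv2.resize(p[165:290,190:400],None,fx=3.8,fy=3.8,interpolation=cv2.INTER_CUBIC))
def blob(u0,u1,v0,v1,lo,hi,n):
    q=W[v0:v1,u0:u1].reshape(-1,3); q=q[(q[:,2]>lo)&(q[:,2]<hi)]
    print(n,len(q),'mean',q.mean(0).round(4),'min',q.min(0).round(3),'max',q.max(0).round(3),'mid',((q.min(0)+q.max(0))/2).round(4)); return q
blob(312,348,215,255,.076,.1,'spare cap'); blob(312,348,215,255,.004,.1,'spare all')
blob(270,302,212,250,.076,.1,'yL');blob(358,390,200,235,.076,.1,'yR')
q=blob(195,265,180,248,.035,.055,'boxL')
print(cv2.minAreaRect((q[:,:2]*1000).astype(np.float32)))
f=W[200:230,215:250].reshape(-1,3); print('floor z pct',np.nanpercentile(f[:,2],[1,25,50,75,99]).round(4))
blob(325,352,158,190,.06,.1,'jar')
s=r.read_state();print(s['ee_pos'])
E
```

```text
spare cap 130 mean [ 0.4379 -0.0017  0.0843] min [ 0.424 -0.014  0.077] max [0.452 0.011 0.09 ] mid [ 0.4383 -0.0018  0.0836]
spare all 621 mean [ 0.4344 -0.002   0.0396] min [ 0.396 -0.047  0.004] max [0.488 0.038 0.09 ] mid [ 0.4421 -0.0041  0.0472]
yL 132 mean [0.4441 0.1021 0.084 ] min [0.431 0.089 0.078] max [0.459 0.116 0.09 ] mid [0.445  0.1025 0.084 ]
yR 132 mean [ 0.4817 -0.106   0.0839] min [ 0.468 -0.119  0.076] max [ 0.495 -0.092  0.089] mid [ 0.4817 -0.1057  0.0828]
boxL 746 mean [0.4785 0.2287 0.0437] min [0.419 0.168 0.035] max [0.541 0.29  0.053] mid [0.48   0.2291 0.044 ]
((480.28411865234375, 228.70645141601562), (113.73155975341797, 113.65789031982422), 84.2192153930664)
floor z pct [0.0026 0.0068 0.0083 0.0099 0.0156]
jar 286 mean [ 0.5776 -0.0211  0.0741] min [ 0.557 -0.042  0.06 ] max [ 0.6   -0.     0.082] mid [ 0.5785 -0.021   0.0713]
[ 0.28164576 -0.55753958  0.22182819]
```

View pics/crop1.png

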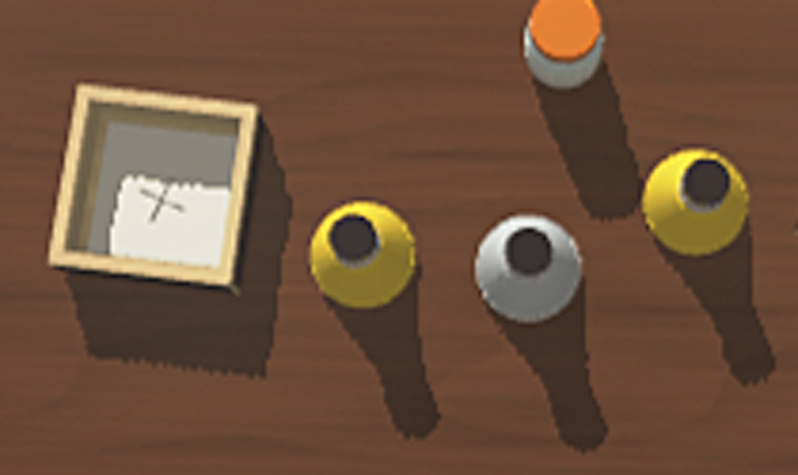

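The crop confirms it: the silver lamp at full-frame (329,232) stands between the two yellow look-alikes, and the left box is empty. I'll check the bottle's clearance first, then back away from it.

```bash
python3 - <<'E'
from h import *
W,p=cloud('top1'); q=W[210:275,550:640].reshape(-1,3); q=q[q[:,2]>.03]; q=q[q[:,2]<.15]
print('bottle low',q.min(0),q.max(0)); print(rel([.25,-.35,.222]))
E
python3 -m pendant '0 -.8 -.26 0 0 0;0 -.8 -.26 0 0 0;0 -.8 -.26 0 0 0;0 -.8 -.26 0 0 0;0 -.8 -.26 0 0 0;0 -.8 -.26 0 0 0' 0.3
python3 -c "
from h import *;print(rel([.40,-.12,.20]))"
```

```text
bottle low [ 0.37514117 -0.5899655   0.03002029] [ 0.45910562 -0.53454518  0.14998474]
[ 3.50639923e-04 -7.98040772e-01 -2.61375911e-01]
time: 0.7
ee_pos: [0.2496, -0.349, 0.2229]
eef_rot: [0.688, 0.164, -0.688, 0.165]
ft_force: [-0.4, -1.1, 0.3]
width: 0.057
[ 0.0907491  -0.54505389 -0.95071386]
```

```bash
python3 -m pendant '.09 -.55 -.95 0 0 0;.09 -.55 -.95 0 0 0;.09 -.55 -.95 0 0 0;.09 -.55 -.95 0 0 0;.09 -.55 -.95 0 0 0;.09 -.55 -.95 0 0 0;.09 -.55 -.95 0 0 0;.09 -.55 -.95 0 0 0'
python3 -c "
from h import *;print(rel([.438,-.002,.20]))"
```

```text
time: 1.5
ee_pos: [0.4002, -0.121, 0.1999]
eef_rot: [0.688, 0.164, -0.688, 0.164]
ft_force: [0.2, -0.5, -0.4]
width: 0.0564
[-1.24330888e-04 -3.56766050e-01 -3.49663215e-01]
```

```bash
python3 -m pendant '0 -.357 -.35 0 0 0;0 -.357 -.35 0 0 0;0 -.357 -.35 0 0 0;0 -.357 -.35 0 0 0;0 -.357 -.35 0 0 0'
python3 - <<'E'
from h import *
print(rel([.438,-.002,.051])); snap('wrist','w1'); W,p=cloud('w1')
m=(W[...,2]>.07)&(W[...,2]<.1)&(np.hypot(W[...,0]-.438,W[...,1]+.002)<.04)
q=W[m]; print(len(q),q.mean(0),q.min(0),q.max(0))
E
```

```text
time: 2.0
ee_pos: [0.4377, -0.0027, 0.1999]
eef_rot: [-0.688, -0.163, 0.688, -0.163]
ft_force: [-0.5, -1.4, 0.0]
width: 0.0566
[ 0.59574255 -0.00175645 -0.00242343]
959 [ 0.44050754 -0.00160134  0.08301533] [ 0.42516225 -0.0162935   0.07077649] [0.45375137 0.01218662 0.08578052]
```

View pics/w1.png

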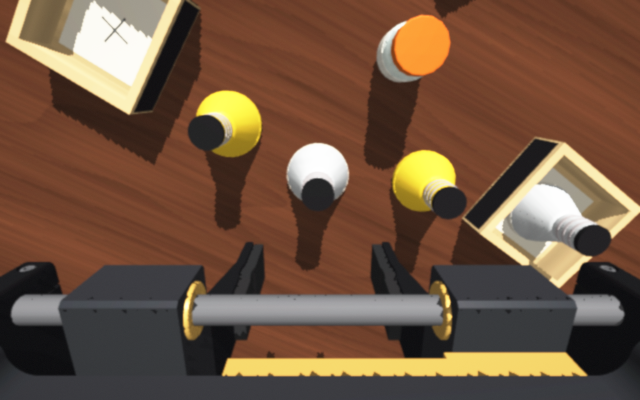

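The wrist view shows the silver cap at (317,193), centred between the fingers. Both yellow lamps (208,132) and (448,202) are clear of the jaws, so I'll descend and grip.

```bash
python3 -m pendant '.15 0 -.006 0 0 0;.3 0 -.006 0 0 0;.42 0 -.006 0 0 0;.52 0 -.006 0 0 0;.57 0 -.006 0 0 0;.596 0 -.006 0 0 0;.596 0 -.006 0 0 0'
python3 -m pendant '0 0 0 0 0 0;0 0 0 0 0 0;0 0 0 0 0 0;0 0 0 0 0 0;0 0 0 0 0 0;0 0 0 0 0 0;0 0 0 0 0 0;0 0 0 0 0 0' -1 20
python3 -m pendant '-.02 0 0 0 0 0;-.06 0 0 0 0 0;-.12 0 0 0 0 0;-.2 0 0 0 0 0;-.28 0 0 0 0 0;-.36 0 0 0 0 0;-.42 0 0 0 0 0;-.44 0 0 0 0 0'
python3 -c "
from h import *;print(rel([.48,.229,.161]))"
```

```text
time: 2.75
ee_pos: [0.4389, -0.0012, 0.051]
eef_rot: [-0.688, -0.163, 0.688, -0.163]
ft_force: [0.2, -0.6, -0.6]
width: 0.0565
time: 3.55
ee_pos: [0.4392, -0.0006, 0.0513]
eef_rot: [0.688, 0.164, -0.688, 0.164]
ft_force: [0.4, -0.6, 4.0]
width: 0.0276
time: 4.35
ee_pos: [0.4395, -0.0002, 0.163]
eef_rot: [0.689, 0.164, -0.687, 0.164]
ft_force: [0.1, 0.0, -1.3]
width: 0.0277
[ 0.00771986 -0.74522944 -0.55808415]
```

Gripped (27.6 mm wide, about 1.3 N load). Next I carry it over to the box.

```bash
python3 -m pendant '0 -.05 -.04 0 0 0;0 -.17 -.13 0 0 0;0 -.32 -.24 0 0 0;0 -.47 -.35 0 0 0;0 -.6 -.45 0 0 0;0 -.69 -.52 0 0 0;0 -.735 -.55 0 0 0;0 -.745 -.558 0 0 0'
python3 -m pendant '0 0 0 0 0 0;0 0 0 0 0 0;0 0 0 0 0 0'
python3 - <<'E'
from h import *
s=r.read_state();print(s['ee_pos'],s['ft_force'],s['width'])
snap('wrist','w2'); W,p=cloud('w2')
m=(W[...,2]>.038)&(W[...,2]<.055)&(abs(W[...,0]-.48)<.075)&(abs(W[...,1]-.229)<.075)
print(m.sum(),cv2.minAreaRect((W[m][:,:2]*1000).astype(np.float32)))
snap('scene','sc2'); W,p=cloud('sc2')
cv2.imwrite('pics/c2.png',np.hstack([cv2.resize(cv2.imread('pics/w2.png'),(480,300)),cv2.resize(p[120:270,340:500],(320,300))]))
E
```

```text
time: 5.15
ee_pos: [0.4785, 0.2307, 0.1606]
eef_rot: [-0.687, -0.165, 0.688, -0.164]
ft_force: [0.1, -0.5, -1.4]
width: 0.0275
time: 5.45
ee_pos: [0.4796, 0.2274, 0.161]
eef_rot: [-0.688, -0.163, 0.688, -0.164]
ft_force: [0.1, 0.0, -1.5]
width: 0.0275
[0.47957646 0.22741777 0.16099868] [ 0.07852961  0.04946945 -1.51583008] 0.027507540692939945
3715 ((481.59954833984375, 229.20053100585938), (112.79180908203125, 112.9675521850586), 84.45728302001953)
```

View pics/c2.png

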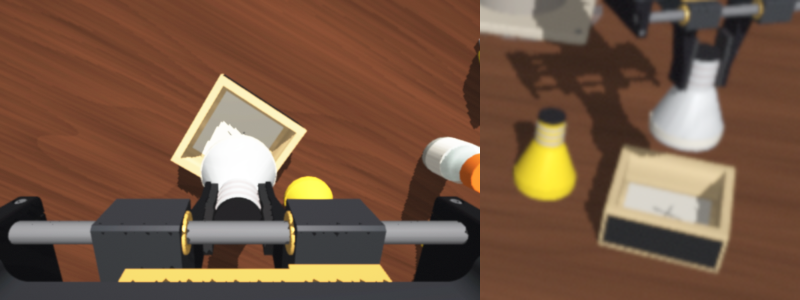

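The lamp hangs upright (right panel, about (690,105)) above the box. The second fix of the box agrees within 2 mm. I'll lower it, then creep down to contact.

```bash
python3 -m pendant '.05 -.004 -.009 0 0 0;.13 -.004 -.009 0 0 0;.21 -.004 -.009 0 0 0;.28 -.004 -.009 0 0 0;.33 -.004 -.009 0 0 0;.365 -.004 -.009 0 0 0;.38 -.004 -.009 0 0 0;.385 -.004 -.009 0 0 0'
python3 -m pendant '0 0 0 0 0 0;0 0 0 0 0 0;0.004 0 0 0 0 0;.008 0 0 0 0 0;.012 0 0 0 0 0;.012 0 0 0 0 0'
```

```text
time: 6.35
ee_pos: [0.481, 0.2307, 0.0647]
eef_rot: [0.688, 0.164, -0.688, 0.164]
ft_force: [-0.1, -0.6, -1.4]
width: 0.0276
time: 6.95
ee_pos: [0.4809, 0.2306, 0.0617]
eef_rot: [-0.688, -0.164, 0.688, -0.164]
ft_force: [0.5, -0.1, -1.2]
width: 0.0277
```

```bash
python3 -m pendant '.003 0 0 0 0 0;.005 0 0 0 0 0;.005 0 0 0 0 0'; python3 -m pendant '.002 0 0 0 0 0;.004 0 0 0 0 0;.004 0 0 0 0 0'
```

```text
time: 7.25
ee_pos: [0.4809, 0.2306, 0.0604]
eef_rot: [-0.688, -0.164, 0.688, -0.164]
ft_force: [0.2, 0.0, -1.3]
width: 0.0277
time: 7.55
ee_pos: [0.4809, 0.2306, 0.0595]
eef_rot: [-0.688, -0.164, 0.688, -0.164]
ft_force: [0.9, -0.3, -1.0]
width: 0.0272
```

```bash
python3 -m pendant '.002 0 0 0 0 0;.004 0 0 0 0 0;.004 0 0 0 0 0'; python3 -c "
from bench import r
print(r.read_state()['ft_force'])"
```

```text
time: 7.85
ee_pos: [0.4812, 0.2306, 0.0593]
eef_rot: [0.688, 0.164, -0.688, 0.164]
ft_force: [-3.0, -2.7, 8.9]
width: 0.0275
[-3.00398184 -2.73885415  8.89794287]
```

Contact came at z = 0.0593, which is the predicted height. I'll ease off slightly, open part way and rise.

```bash
python3 -m pendant '-.002 0 0 0 0 0;-.002 0 0 0 0 0'; python3 -m pendant '0 0 0 0 0 0;0 0 0 0 0 0;0 0 0 0 0 0;0 0 0 0 0 0;0 0 0 0 0 0' 0.3
python3 -m pendant '-.05 0 0 0 0 0;-.15 0 0 0 0 0;-.27 0 0 0 0 0;-.4 0 0 0 0 0;-.5 0 0 0 0 0;-.58 0 0 0 0 0;-.6 0 0 0 0 0;-.6 0 0 0 0 0'
python3 - <<'E'
from h import *
snap('wrist','w3');snap('scene','sc3');W,p=cloud('w3')
m=(W[...,2]>.086)&(W[...,2]<.1)&(np.hypot(W[...,0]-.481,W[...,1]-.23)<.05)
q=W[m];print(len(q),q.mean(0),(q.min(0)+q.max(0))/2,q.max(0)-q.min(0))
s=cv2.imread('pics/sc3.png')
cv2.imwrite('pics/c3.png',np.hstack([cv2.resize(cv2.imread('pics/w3.png'),(400,250)),cv2.resize(s[130:270,150:500],(400,250))]))
E
```

```text
time: 8.05
ee_pos: [0.4812, 0.2306, 0.0593]
eef_rot: [0.688, 0.164, -0.688, 0.164]
ft_force: [-0.9, -1.7, 5.5]
width: 0.0273
time: 8.55
ee_pos: [0.4809, 0.2306, 0.059]
eef_rot: [-0.688, -0.164, 0.688, -0.164]
ft_force: [-0.4, 0.8, -0.0]
width: 0.0546
time: 9.35
ee_pos: [0.4812, 0.2308, 0.2098]
eef_rot: [0.688, 0.164, -0.687, 0.164]
ft_force: [0.1, -0.1, -0.5]
width: 0.0564
871 [0.4810955  0.23020579 0.09173391] [0.48069794 0.22992536 0.0900979 ] [0.02826812 0.02832991 0.00764414]
```

View pics/c3.png

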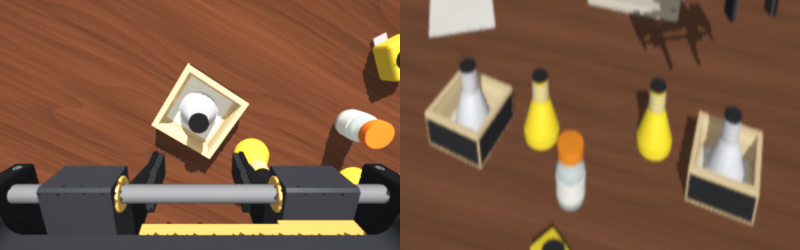

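The lamp stands upright in the left box (cap top at 92 mm = 8 + 84, centred within 1 mm). The fitted lamp and the look-alikes have not moved, and the gripper is clear.

```bash
python3 -c "
from bench import close_job
print(close_job())"
```

```text
the job is handed in; nothing more can be done
None
```

The spare silver lamp now stands upright on the floor of the empty left box, and I handed the job in at about 9.5 s of the 38 s allowed. I gripped it by the cap at 20 N and lowered it slowly until it touched. Contact came at the predicted height with about 9 N, and I then released it.

- **Placement:** the cap top measured about 92 mm, which is the 84 mm lamp on the 8 mm floor. The lamp is centred in the box to about 1 mm.
- **Rest of the scene:** in the last pictures the fitted lamp, the yellow look-alikes, the jar and the tape look undisturbed. I judged that by eye and did not re-measure them.
- **Gripper:** it is clear of everything, about 0.15 m above where it let go, with force readings back near zero.

No check failed. The only disagreement was up to about 2 mm between the top and wrist cameras on the lamp and the box, which is within the stated calibration.

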